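# Slide a separation column out of its stand and hold it up leaning back for inspection

### The job

Two steel separation columns stand upright in the slotted stand on the bench. Take the longer one: without forcing it, slide it upright along its slot until it is fully out of the open front of the stand, and only then lift it; then lean it back at about 45 degrees so that its top end points up towards me (I am standing behind the robot), and finish still holding it there, motionless, with its lower end at least 15 cm above the bench and touching nothing but the gripper. Leave the shorter column standing where it is and do not knock over or push away the other things.

Things in the scene. Friction and masses are not known exactly. Their poses are not given: they have to be found in the camera images.
- stand: Column stand, white plastic with an aluminium deck, fixed to the bench, 100 (x) x 190 (y) x 37 mm high. Origin: centre of its underside; its -x side is the front, roughly facing the robot. Two T-shaped slots run along x at y = +50 and -50 mm, open at the front face (x = -50 mm), closed at x = +35 mm. A column stands in each and cannot be lifted out, only slid out through the front.
- column_long: The longer column, the one to take, 194 mm long, about 0.16 kg: steel tube 12 mm in diameter, 150 mm long, at each end a hexagonal nut 16 to 18 mm wide and 14 mm long, then an 8 mm stub. Stands in either slot. Own y axis runs along the tube, up at the start; origin half way along it, 8 mm off the tube's axis.
- column_long_mid (a point): Point on the long column's tube axis half way along it (its centre of mass). Upright in the stand it is 106 mm above the bench, the top end 203 mm, the foot 9 mm.
- column_long_top (a point): Centre of the long column's top end. Clear tube to grip ends 24 mm below it.
- column_long_foot (a point): Centre of the long column's bottom end; the lower nut's top is 21 mm above it.
- column_short: The shorter column, 119 mm long, tube 14 mm, same kind of nuts, standing upright in the other slot. Own y axis runs along the tube and points up. Leave it.
- small_beaker: Small clear plastic beaker 53 mm wide, 61 mm high, loose on the bench behind the stand (bystander). Origin: centre of its underside, z up.
- tape_blue_roll: Roll of tan tape lying flat, 92 x 90 x 25 mm, loose (bystander). Origin: centre of its underside.
- screwdriver: Red screwdriver lying on the bench, 162 mm long, 20 mm thick, loose (bystander). Origin: centre of its underside.
- fitting_1: Small tan column fitting, 12 mm wide, 25 mm high, standing loose behind the stand (bystander).
- fitting_2: Small black column fitting with tan stem, 12 mm wide, 25 mm high, standing loose behind the stand (bystander).
- mouth_left (a point): Left slot of the stand (its y = +50 mm): a point on the slot's centre line at the open front face, at bench height. Slot 15 mm wide in the 5 mm deck (z 32 to 37 mm); under it a channel 22 mm wide with ledges at z = 16 mm that carry the column's lower nut, and between them a 9 mm groove, floor z = 6 mm, for the stub. The nut is caught under the deck with 2 mm play.
- mouth_right (a point): The same point of the right slot (y = -50 mm of the stand), which has the same section as the left slot.
- view_line (a point): Not an object: the person's line of sight. A fixed frame in the air over the bench whose x axis points straight back (world -x) and up at 45 degrees, towards the eyes of the person behind the robot. The held column's length should lie about along it (its position does not matter).
Mind the look-alikes: they are no part of the job. Of the things that look like the column_long, the larger one is meant.

How it is judged:
By the outcome, as a careful person would: the job done as asked, in the order asked, and still so for the second after the job is handed in, while the arm keeps its last pose, push and grip.
It also fails if it takes over 42 s, if anything falls off the work surface, if the arm or the gripper's body presses on something with over 40 N, if the wrist force passes 120 N, or if a joint passes its speed limit or range.

### The arm

A 6-joint arm with a two-finger parallel gripper is mounted at the origin on a cart in front of the work surface, level with it; the furniture and walls round the work are solid. World frame = base frame: x ahead of the robot, y to its left, z up, the work surface at z = 0. Lengths are in m, angles in rad, forces in N, time in s.
With the tool pointing down it reaches from about 0.35 to 0.975 m from the base axis. Payload 4.9 kg.
Tool frame: the origin (TCP) lies on the centre line of the jaws, within the pads' length; the fingertips stand manip.tip_reach ahead of it and the grasp point (between the pads) is the TCP (manip.tip_reach is the distance from the TCP to the fingertips, in m); z points along the fingers, y is the line along which they close (so a half turn about z gives the same grasp; the last joint's range is limited). The gripper opens to 85 mm and grips with 20 to 120 N. Pads are 22 mm wide; open, the fingers measure 114 mm over their backs; the gripper's body (76 mm by 85 mm) begins 54 mm behind the grasp point. The pads swing forward as they close: fully open they stand 13 mm farther back than shut.
Start: joints at [-1.255, 0.053, 1.613, -0, 1.476, -0.119], TCP at [0.263, -0.567, 0.25] pointing down, gripper open.
Joint ranges: [-3.01, 3.01], [-1.01, 2.22], [0.06, 2.58], [-1.02, 4.17], [0.09, 2.62], [-3.14, 3.14]. Speed limits (rad/s): [2.57, 2.57, 3.14, 3.14, 3.14, 3.14].

### API

Orientations are given as a unit quaternion [w, x, y, z].
In Python, from plant import manip gives the robot as it stands. The module is installed in compiled form; this text tells all that it offers.
- The arm moves only by the tool move_arm, never from a script. Its argument "rows" is a list of rows, each a list of 7 numbers: the shift along the tool's x, y, z in cm, then the turn, a rotation vector about the tool's x, y, z in degrees, then the opening, from -1 (shut) to 1 (fully open). In form: [[tx, ty, tz, ax, ay, az, jaw], ...]. A call has 1 to 20 rows; each row shifts and turns the commanded pose from where the row before left it, along the tool's axes as they then stand; what a row does not reach is not made up. A row lasts 1/12 s, in which the tool goes at most 41.7 mm and 7.16 degrees, less where a joint would pass 70% of its speed; a pose out of reach is approached as far as the arm can. A call is refused whole if a number of a shift passes 4.17 or a number of a turn 7.16, either way. A call with a gripper value outside its range is refused whole. The fingers move at their own pace and stop on an object; the grip force is fixed at half the most. Time passes only in rows, so rows that do not move let the fingers close. It gives the time, the measured TCP pose, the force, the opening and the grip force at its end, in the units of the state.
- manip.state(): the state, without advancing time (a new reading comes with each control period).
- manip.grab_frame(name): name is "scene" or "top"; returns a dict with "img" (384x512x3 uint8, blue, green, red), "mtx" (3x3 intrinsics, pixels), "R" (3x3) and "t" (3): a world point X has camera coordinates R X + t. Camera axes: x right, y down, z forward; pixel columns grow to the right and rows downward; lengths in m; the calibration is good to about 2 mm. A picture is of the moment at which its call begins. There is no depth.
- manip.job_done(): hands the job in; it is judged then, once.
The state is a dict: "time": time; "joint_pos": joint angles; "joint_vel": joint speeds; "joint_efforts": joint torques, N m; "tool_pos": TCP position; "tool_rot": TCP orientation; "contact_force": force on the tool from outside, world axes, zero at the start; "ft_torque": the same for the moment, N m; "gripper_width": opening from 0.0 (shut) to 1.0 (fully open); "grasp_force": force on a finger pad.
Only numpy, scipy, OpenCV 4.12 (cv2) and the standard library are available. Lean on these libraries where they do the work, as an engineer would, in place of code of your own. Each camera call takes 0.05 s, during which the arm holds its last target. There are 200 camera calls.

## Working session

There is one attempt and no reset: what is moved stays moved. The work goes in short steps, Python scripts to look and compute and a tool call to move; the robot and the scene stay as the last step left them, time stands still between calls to the robot, and variables do not carry over. Pictures are saved under pics/ and viewed, at most 10 in all, crops included, and the job is handed in when it is done.

Besides the shell and the picture viewer there is one more tool, called after ">>>" as name([rows], argument=value, ...), one row to a line, values as JSON. move_arm: Moves the arm, as the interface text tells. Its arguments: {"type":"object","properties":{"rows":{"type":"array","items":{"type":"array","items":{"type":"number"}}}},"required":["rows"]}

```bash
mkdir -p pics; python3 - <<'E'
from plant import manip
import cv2,pickle,numpy as np
print(manip.state(), manip.tip_reach)
for n in ("scene","top"):
    f=manip.grab_frame(n); pickle.dump(f,open(n+".pkl","wb")); cv2.imwrite(f"pics/{n}0.png",f["img"])
    print(n,f["mtx"],f["R"],f["t"],-f["R"].T@f["t"])
E
```

```text
{'time': 0.0, 'joint_pos': array([-1.25497816e+00,  5.33765886e-02,  1.61432645e+00,  2.41896755e-06,
        1.47600656e+00, -1.19005810e-01]), 'joint_vel': array([-0.00070875,  0.00096719, -0.00157875,  0.0019992 ,  0.00231945,
        0.0004618 ]), 'joint_efforts': array([ 2.42085189e-04, -3.93680799e+01, -3.70175171e+01, -1.46939415e-04,
        7.18542491e-03,  1.49207196e-06]), 'tool_pos': array([ 0.26309202, -0.5662678 ,  0.24903137]), 'tool_rot': array([-1.05346847e-03,  9.76458439e-01,  2.15703028e-01, -1.02793954e-04]), 'contact_force': array([ 0.43837134,  0.25830587, -0.11321868]), 'ft_torque': array([ 0.00375647,  0.01807199, -0.00991654]), 'grasp_force': 0.0, 'gripper_width': 1.000766233827623} 0.019
scene [[433.59961565   0.         249.17774756]
 [  0.         433.59961565 194.73185568]
 [  0.           0.           1.        ]] [[-0.86190247 -0.50703999 -0.00588029]
 [-0.22519183  0.39313573 -0.89147795]
 [ 0.45432673 -0.76704285 -0.45302592]] [0.44577761 0.32910887 1.02113053] [-0.00559744  0.8798935   0.75861321]
top [[375.05028823   0.         259.56695651]
 [  0.         375.05028823 197.45781026]
 [  0.           0.           1.        ]] [[-0.05417045 -0.99852639 -0.00325629]
 [-0.97611404  0.05364114 -0.21053269]
 [ 0.21039712 -0.00822614 -0.97758139]] [0.00138947 0.60713723 1.28482039] [ 0.32238792 -0.02061101  1.38384326]
```

View pics/scene0.png

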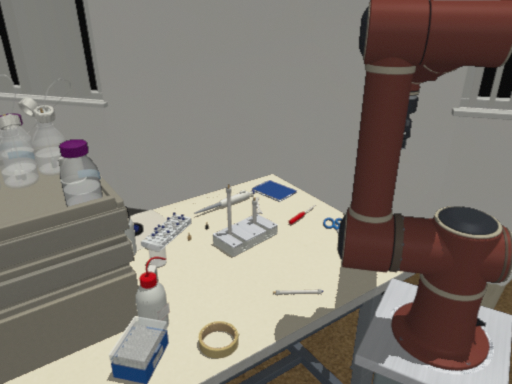

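View pics/top0.png

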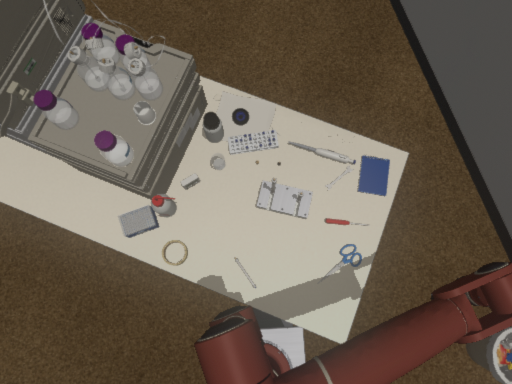

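The scene view shows the stand at about (246,234). The tall column's top is at (229,187) and the short column's at (254,200). A column-like rod lies on the bench at (298,292), which is (245,272) in the top view. In the top view the stand is at (285,200).

Candidates for the long column:
- Tall upright, scene (229,210)
- Short upright, scene (254,208)
- Rod lying on the bench, scene (298,292)

I choose the tall upright and will check it in a close crop.

```bash
python3 - <<'E'
import pickle,cv2,numpy as np
s=pickle.load(open("scene.pkl","rb"))["img"][170:260,180:300]; t=pickle.load(open("top.pkl","rb"))["img"][165:230,240:330]
a=cv2.resize(s,None,fx=5,fy=5,interpolation=cv2.INTER_CUBIC); cv2.imwrite("pics/c1.png",a)
b=cv2.resize(t,None,fx=8,fy=8,interpolation=cv2.INTER_CUBIC); cv2.imwrite("pics/c2.png",b)
E
```

```text
(no output)
```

View pics/c1.png

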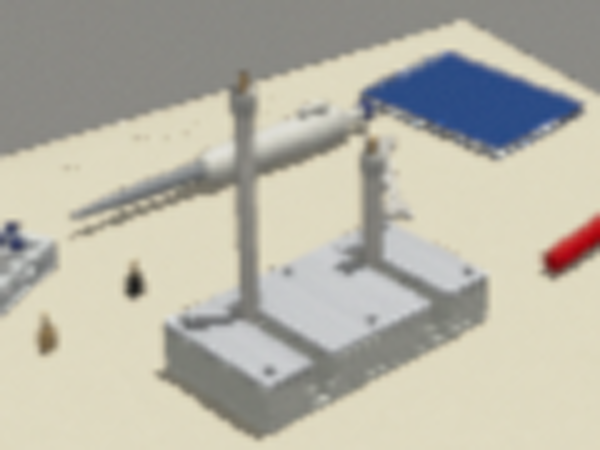

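View pics/c2.png

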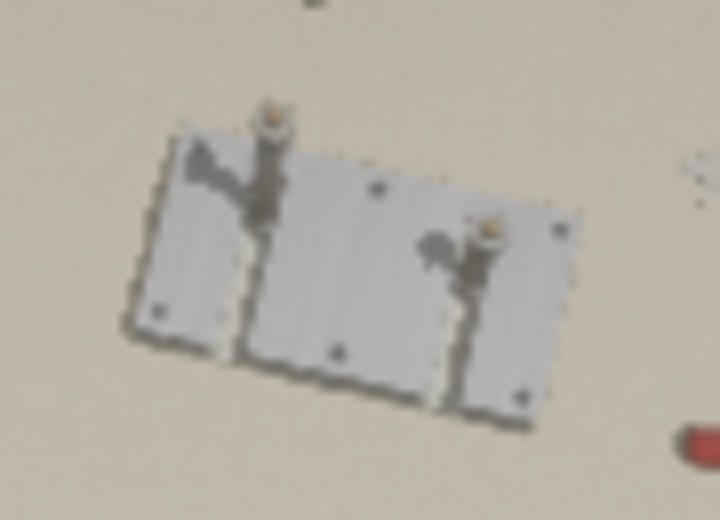

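Both crops confirm it. The tall column is in the left slot, with its top at c2 (272,118) and c1 (243,75). The short one is in the right slot at c2 (489,229). The slots open towards the lower, robot-facing side, with the left mouth at about c2 (233,352) and the right at about (448,402).

```bash
cat > h.py <<'E'
import numpy as np,pickle,cv2
from plant import manip
def ray(f,p):
    d=f["R"].T@np.linalg.solve(f["mtx"],[p[0],p[1],1.]); return -f["R"].T@f["t"],d/np.linalg.norm(d)
def plane(f,p,z):
    o,d=ray(f,p); return o+d*(z-o[2])/d[2]
def tri(f,p,g,q):
    a,d=ray(f,p); b,e=ray(g,q); s=np.linalg.lstsq(np.c_[d,-e],b-a,rcond=None)[0]
    return (a+s[0]*d+b+s[1]*e)/2, np.linalg.norm(a+s[0]*d-b-s[1]*e)
def proj(f,X):
    c=f["R"]@X+f["t"]; u=f["mtx"]@c; return u[:2]/u[2]
def load(): return pickle.load(open("scene.pkl","rb")),pickle.load(open("top.pkl","rb"))
E
python3 - <<'E'
from h import *
s,t=load(); np.set_printoptions(precision=4,suppress=True)
c2=lambda x,y:((x+.5)/8+240-.5,(y+.5)/8+165-.5)
c1=lambda x,y:((x+.5)/5+180-.5,(y+.5)/5+170-.5)
print("long top",tri(t,c2(272,118),s,c1(243,75)))
print("short top",tri(t,c2(489,229),s,c1(373,146)))
for n,p in dict(BL=(182,128),BR=(580,213),FR=(537,415),FL=(135,325),mL=(233,348),mR=(446,398)).items(): print(n,plane(t,c2(*p),.037))
for n,p in dict(L=(165,322),F=(262,383),R=(488,275)).items(): print(n,plane(s,c1(*p),.037))
# deck mask in top view
im=t["img"]; hsv=cv2.cvtColor(im,cv2.COLOR_BGR2HSV)
m=((hsv[...,1]<20)&(hsv[...,2]>150)).astype(np.uint8); r=np.zeros_like(m); r[175:222,250:318]=m[175:222,250:318]
r=cv2.morphologyEx(r,cv2.MORPH_CLOSE,np.ones((5,5)))
c=max(cv2.findContours(r,0,2)[0],key=cv2.contourArea)
P=np.array([plane(t,q[0],.037)[:2] for q in c]); print(cv2.contourArea(c),cv2.minAreaRect((P*1000).astype(np.float32)))
# screws (deck)
for p in [(377,189),(337,352),(158,311),(522,397),(560,230)]: print(plane(t,c2(*p),.037))
# other things
print("screwdriver",plane(t,(337,222),.01),"lying rod",plane(t,(245,272),.01), "pipette?",plane(t,(320,152),.01))
E
```

```text
long top (array([ 0.6334, -0.0789,  0.2077]), np.float64(0.0006750940855607174))
short top (array([ 0.6   , -0.1731,  0.1269]), np.float64(0.0003474705385897086))
BL [ 0.6757 -0.0456  0.037 ]
BR [ 0.6252 -0.2264  0.037 ]
FR [ 0.5324 -0.199   0.037 ]
FL [ 0.584  -0.0189  0.037 ]
mL [ 0.5709 -0.063   0.037 ]
mR [ 0.5425 -0.1584  0.037 ]
L [ 0.68  -0.052  0.037]
F [ 0.5909 -0.0247  0.037 ]
R [ 0.5314 -0.2032  0.037 ]
1321.0 ((607.1572265625, -124.1699447631836), (189.74839782714844, 114.45293426513672), 73.20199584960938)
[ 0.6417 -0.1338  0.037 ]
[ 0.5664 -0.1103  0.037 ]
[ 0.5899 -0.0298  0.037 ]
[ 0.5411 -0.1929  0.037 ]
[ 0.6177 -0.2165  0.037 ]
screwdriver [ 0.5098 -0.3126  0.01  ] lying rod [0.3473 0.0349 0.01  ] pipette? [ 0.7839 -0.2739  0.01  ]
```

>>> move_arm([
  [0, 0, -0.5, 0, 0, -4.86, 1],
  [0, 0, -0.5, 0, 0, -4.86, 1],
  [0, 0, -0.5, 0, 0, -4.86, 1],
  [0, 0, -0.5, 0, 0, -4.86, 1],
  [0, 0, -0.5, 0, 0, -4.86, 1],
  [0, 0, -0.5, 0, 0, -4.86, 1],
  [0, 0, -0.5, 0, 0, -4.86, 1],
  [0, 0, -0.5, 0, 0, -4.86, 1],
  [0, 0, -0.5, 0, 0, -4.86, 1],
  [0, 0, -0.5, 0, 0, -4.86, 1],
  [0, 0, 0, 0, 0, 0, 1],
])

```text
time: 1.02
tool_pos: [0.2633, -0.567, 0.301]
tool_rot: [0.0, 0.801, 0.599, -0.0]
contact_force: [0.7, 0.0, 0.4]
gripper_width: 0.999
grasp_force: 0.0
```

```bash
cat >> h.py <<'E'
from scipy.spatial.transform import Rotation as Ro
def rel(target):
    st=manip.state(); q=st["tool_rot"]; R=Ro.from_quat([q[1],q[2],q[3],q[0]]).as_matrix()
    np.set_printoptions(precision=4,suppress=True)
    print("t",round(st["time"],2),"pos",st["tool_pos"],"F",st["contact_force"],"w",st["gripper_width"],"g",st["grasp_force"])
    print("R",R.tolist()); print("rel cm",100*R.T@(np.array(target)-st["tool_pos"])); return R
E
python3 -c "
from h import *
rel([.6334,-.0789,.30])"
```

```text
t 1.02 pos [ 0.2633 -0.567   0.301 ] F [0.6738 0.0175 0.4384] w 0.9993945275011753 g 0.0
R [[0.2825317147050013, 0.9592579087620738, 0.00030767395829736795], [0.9592576360228282, -0.28253134247295025, -0.0009100836927279636], [-0.0007860774434029702, 0.0005522661001336104, -0.9999995385420974]]
rel cm [57.2787 21.7073  0.066 ]
```

>>> move_arm([
  [1.5, 0.57, 0, 0, 0, 0, 1],
  [2.9, 1.1, 0, 0, 0, 0, 1],
  [2.9, 1.1, 0, 0, 0, 0, 1],
  [2.9, 1.1, 0, 0, 0, 0, 1],
  [2.9, 1.1, 0, 0, 0, 0, 1],
  [2.9, 1.1, 0, 0, 0, 0, 1],
  [2.9, 1.1, 0, 0, 0, 0, 1],
  [2.9, 1.1, 0, 0, 0, 0, 1],
  [2.9, 1.1, 0, 0, 0, 0, 1],
  [2.9, 1.1, 0, 0, 0, 0, 1],
  [2.9, 1.1, 0, 0, 0, 0, 1],
  [2.9, 1.1, 0, 0, 0, 0, 1],
  [2.9, 1.1, 0, 0, 0, 0, 1],
  [2.9, 1.1, 0, 0, 0, 0, 1],
  [2.9, 1.1, 0, 0, 0, 0, 1],
  [2.9, 1.1, 0, 0, 0, 0, 1],
  [2.9, 1.1, 0, 0, 0, 0, 1],
  [2.9, 1.1, 0, 0, 0, 0, 1],
  [2.9, 1.1, 0, 0, 0, 0, 1],
  [1.5, 0.57, 0, 0, 0, 0, 1],
])

```text
time: 2.68
tool_pos: [0.6215, -0.0933, 0.2993]
tool_rot: [-0.001, 0.801, 0.599, 0.0]
contact_force: [-1.2, 0.3, -1.3]
gripper_width: 0.996
grasp_force: 0.0
```

>>> move_arm([
  [1.0, 0.4, 0, 0, 0, 0, 1],
  [1.0, 0.4, 0, 0, 0, 0, 1],
  [0, 0, 0, 0, 0, 0, 1],
  [0, 0, 0, 0, 0, 0, 1],
])

```text
time: 3.02
tool_pos: [0.6338, -0.0805, 0.3001]
tool_rot: [-0.0, 0.801, 0.598, -0.0]
contact_force: [-0.3, -0.9, 0.0]
gripper_width: 1.0
grasp_force: 0.0
```

```bash
python3 -c "
from h import *
rel([.6334,-.0789,.158])
f=manip.grab_frame('scene'); cv2.imwrite('pics/s1.png',cv2.resize(f['img'][120:270,150:350],None,fx=4,fy=4,interpolation=2))"
```

```text
t 3.02 pos [ 0.6338 -0.0805  0.3001] F [-0.2777 -0.8503  0.0019] w 1.000394858185275 g 0.0
R [[0.2844214018622664, 0.9586991560563478, -0.0006279646088079113], [0.9586992182759857, -0.2844216566083936, -0.00036073418361774637], [-0.000524442291723597, -0.00049942865736493, -0.9999997377656151]]
rel cm [ 0.1448 -0.0752 14.2121]
```

View pics/s1.png

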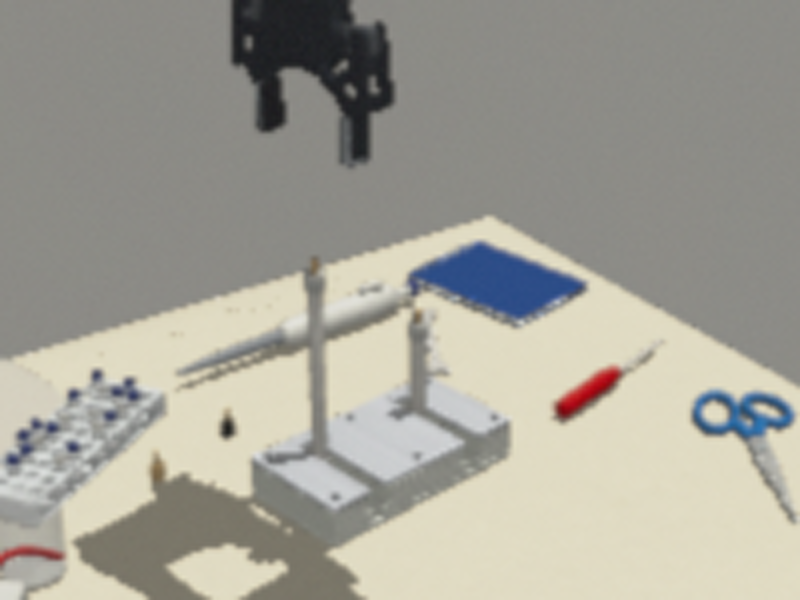

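The fingers, at crop x 270 and 355, straddle the column top at (314,265). I'll descend and then close.

>>> move_arm([
  [0.14, -0.08, 0.6, 0, 0, 0, 1],
  [0, 0, 1.2, 0, 0, 0, 1],
  [0, 0, 1.2, 0, 0, 0, 1],
  [0, 0, 1.2, 0, 0, 0, 1],
  [0, 0, 1.2, 0, 0, 0, 1],
  [0, 0, 1.2, 0, 0, 0, 1],
  [0, 0, 1.2, 0, 0, 0, 1],
  [0, 0, 1.2, 0, 0, 0, 1],
  [0, 0, 1.2, 0, 0, 0, 1],
  [0, 0, 1.2, 0, 0, 0, 1],
  [0, 0, 1.2, 0, 0, 0, 1],
  [0, 0, 1.0, 0, 0, 0, 1],
  [0, 0, 0.6, 0, 0, 0, 1],
  [0, 0, 0, 0, 0, 0, 1],
  [0, 0, 0, 0, 0, 0, 1],
])

```text
time: 4.32
tool_pos: [0.6337, -0.0785, 0.1581]
tool_rot: [-0.0, 0.801, 0.598, -0.0]
contact_force: [0.6, -0.6, 0.1]
gripper_width: 1.002
grasp_force: 0.0
```

```bash
python3 -c "
from h import *
rel([.6334,-.0789,.158])
f=manip.grab_frame('scene'); cv2.imwrite('pics/s2.png',cv2.resize(f['img'][150:260,170:290],None,fx=5,fy=5,interpolation=2))"
```

```text
t 4.32 pos [ 0.6337 -0.0785  0.1581] F [ 0.5889 -0.5889  0.1073] w 1.0018289865191579 g 0.0
R [[0.28376663774597316, 0.9588932998162033, -0.00036724642773738284], [0.9588933698338834, -0.2837666265526862, 8.33278343779652e-05], [-2.430977783933686e-05, -0.00037579582404464323, -0.9999999290932643]]
rel cm [-0.0477 -0.0132  0.0051]
```

View pics/s2.png

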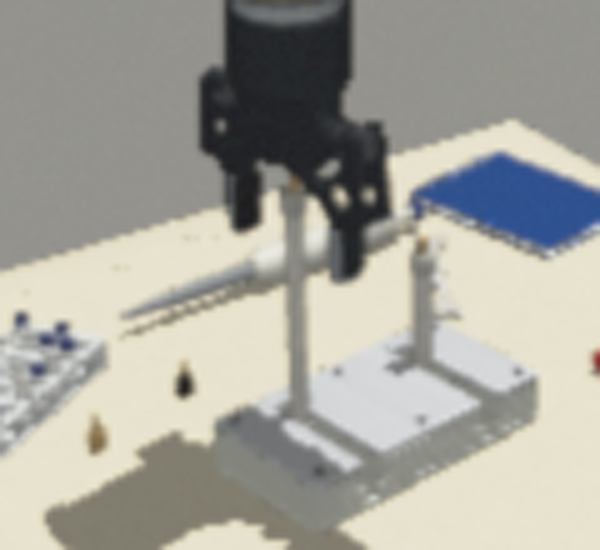

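The column, at crop x 293, stands between the fingers at 243 and 347 and clears the body. I'll close gradually.

>>> move_arm([
  [0, 0, 0, 0, 0, 0, 0.4],
  [0, 0, 0, 0, 0, 0, 0],
  [0, 0, 0, 0, 0, 0, -0.3],
  [0, 0, 0, 0, 0, 0, -0.5],
  [0, 0, 0, 0, 0, 0, -0.6],
  [0, 0, 0, 0, 0, 0, -0.7],
  [0, 0, 0, 0, 0, 0, -0.8],
  [0, 0, 0, 0, 0, 0, -1],
  [0, 0, 0, 0, 0, 0, -1],
  [0, 0, 0, 0, 0, 0, -1],
  [0, 0, 0, 0, 0, 0, -1],
  [0, 0, 0, 0, 0, 0, -1],
])

```text
time: 5.37
tool_pos: [0.6337, -0.0785, 0.1585]
tool_rot: [0.0, 0.801, 0.598, 0.0]
contact_force: [-0.6, 0.4, 2.5]
gripper_width: 0.136
grasp_force: 57.5
```

It grips the tube: the opening is 11.6 mm at 57 N. Sliding forward means tool -y, so I'll take a short test first.

>>> move_arm([
  [0, -0.15, 0, 0, 0, 0, -1],
  [0, -0.3, 0, 0, 0, 0, -1],
  [0, -0.3, 0, 0, 0, 0, -1],
  [0, -0.3, 0, 0, 0, 0, -1],
  [0, -0.3, 0, 0, 0, 0, -1],
  [0, -0.15, 0, 0, 0, 0, -1],
  [0, 0, 0, 0, 0, 0, -1],
])

```text
time: 5.95
tool_pos: [0.6191, -0.0742, 0.1585]
tool_rot: [0.0, 0.801, 0.598, 0.0]
contact_force: [0.9, -0.0, 1.1]
gripper_width: 0.135
grasp_force: 57.6
```

Forces are negligible, so I'll continue.

>>> move_arm([
  [0, -0.3, 0, 0, 0, 0, -1],
  [0, -0.4, 0, 0, 0, 0, -1],
  [0, -0.4, 0, 0, 0, 0, -1],
  [0, -0.4, 0, 0, 0, 0, -1],
  [0, -0.4, 0, 0, 0, 0, -1],
  [0, -0.4, 0, 0, 0, 0, -1],
  [0, -0.4, 0, 0, 0, 0, -1],
  [0, -0.3, 0, 0, 0, 0, -1],
  [0, 0, 0, 0, 0, 0, -1],
])

```text
time: 6.7
tool_pos: [0.59, -0.0655, 0.1585]
tool_rot: [-0.0, 0.801, 0.598, -0.0]
contact_force: [2.1, -1.4, 3.4]
gripper_width: 0.132
grasp_force: 57.7
```

>>> move_arm([
  [0, -0.3, 0, 0, 0, 0, -1],
  [0, -0.4, 0, 0, 0, 0, -1],
  [0, -0.4, 0, 0, 0, 0, -1],
  [0, -0.4, 0, 0, 0, 0, -1],
  [0, -0.4, 0, 0, 0, 0, -1],
  [0, -0.4, 0, 0, 0, 0, -1],
  [0, -0.3, 0, 0, 0, 0, -1],
  [0, 0, 0, 0, 0, 0, -1],
])

```text
time: 7.37
tool_pos: [0.5633, -0.0576, 0.1567]
tool_rot: [-0.002, 0.801, 0.598, -0.002]
contact_force: [-0.4, 0.2, -1.5]
gripper_width: 0.138
grasp_force: 57.2
```

>>> move_arm([
  [0, -0.4, 0, 0, 0, 0, -1],
  [0, -0.6, 0, 0, 0, 0, -1],
  [0, -0.6, 0, 0, 0, 0, -1],
  [0, -0.6, 0, 0, 0, 0, -1],
  [0, -0.6, 0, 0, 0, 0, -1],
  [0, -0.6, 0, 0, 0, 0, -1],
  [0, -0.6, 0, 0, 0, 0, -1],
  [0, -0.4, 0, 0, 0, 0, -1],
  [0, 0, 0, 0, 0, 0, -1],
])

```text
time: 8.12
tool_pos: [0.5227, -0.0456, 0.1583]
tool_rot: [-0.0, 0.801, 0.598, -0.0]
contact_force: [-0.0, 0.1, -1.1]
gripper_width: 0.132
grasp_force: 57.2
```

```bash
python3 -c "
from h import *
rel([.50,-.04,.35])
f=manip.grab_frame('scene'); cv2.imwrite('pics/s3.png',cv2.resize(f['img'][150:280,170:310],None,fx=4,fy=4,interpolation=2))"
```

```text
t 8.12 pos [ 0.5227 -0.0456  0.1583] F [-0.0487  0.0974 -1.1378] w 0.13190447048598344 g 57.24264809323358
R [[0.28364300473833665, 0.9589299342492524, -0.00016451058569623992], [0.9589299483533803, -0.2836429998929478, 5.2561515323926035e-05], [3.740534392586119e-06, -0.00017266283358535815, -0.9999999850867772]]
rel cm [ -0.1102  -2.3339 -19.1697]
```

View pics/s3.png

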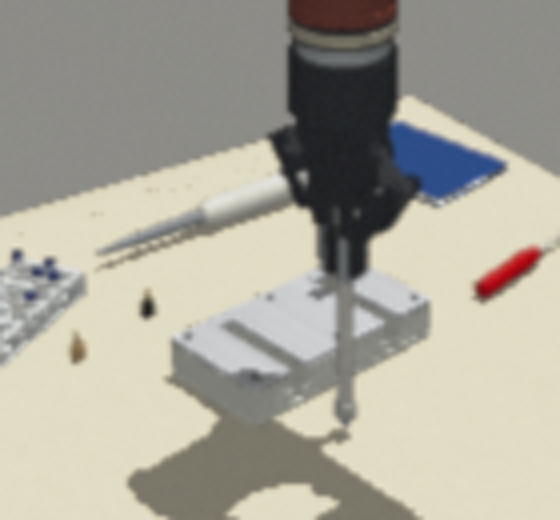

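The column, foot at crop (345,420), now stands clear about 50 mm in front of the stand, and the wrist force shows its weight. I'll lift straight up.

>>> move_arm([
  [0, 0, -0.5, 0, 0, 0, -1],
  [0, 0, -1, 0, 0, 0, -1],
  [0, 0, -1.5, 0, 0, 0, -1],
  [0, 0, -1.5, 0, 0, 0, -1],
  [0, 0, -1.5, 0, 0, 0, -1],
  [0, 0, -1.5, 0, 0, 0, -1],
  [0, 0, -1.5, 0, 0, 0, -1],
  [0, 0, -1.5, 0, 0, 0, -1],
  [0, 0, -1.5, 0, 0, 0, -1],
  [0, 0, -1.5, 0, 0, 0, -1],
  [0, 0, -1.5, 0, 0, 0, -1],
  [0, 0, -1.5, 0, 0, 0, -1],
  [0, 0, -1.5, 0, 0, 0, -1],
  [0, 0, -1.5, 0, 0, 0, -1],
  [0, 0, -1.5, 0, 0, 0, -1],
  [0, 0, -1, 0, 0, 0, -1],
  [0, 0, -0.5, 0, 0, 0, -1],
  [0, 0, 0, 0, 0, 0, -1],
])

```text
time: 9.67
tool_pos: [0.5239, -0.046, 0.3851]
tool_rot: [0.001, 0.801, 0.598, 0.001]
contact_force: [0.9, 0.0, -0.8]
gripper_width: 0.132
grasp_force: 57.3
```

>>> move_arm([
  [0, 0, 0, -1.2, 0.35, 0, -1],
  [0, 0, 0, -2.4, 0.71, 0, -1],
  [0, 0, 0, -2.4, 0.71, 0, -1],
  [0, 0, 0, -2.4, 0.71, 0, -1],
  [0, 0, 0, -2.4, 0.71, 0, -1],
  [0, 0, 0, -2.4, 0.71, 0, -1],
  [0, 0, 0, -2.4, 0.71, 0, -1],
  [0, 0, 0, -2.4, 0.71, 0, -1],
  [0, 0, 0, -2.4, 0.71, 0, -1],
  [0, 0, 0, -2.4, 0.71, 0, -1],
  [0, 0, 0, -2.4, 0.71, 0, -1],
  [0, 0, 0, -2.4, 0.71, 0, -1],
  [0, 0, 0, -2.4, 0.71, 0, -1],
  [0, 0, 0, -2.4, 0.71, 0, -1],
  [0, 0, 0, -2.4, 0.71, 0, -1],
  [0, 0, 0, -2.4, 0.71, 0, -1],
  [0, 0, 0, -2.4, 0.71, 0, -1],
  [0, 0, 0, -2.4, 0.71, 0, -1],
  [0, 0, 0, -1.2, 0.35, 0, -1],
])

```text
time: 11.25
tool_pos: [0.5225, -0.0457, 0.3805]
tool_rot: [0.229, 0.741, 0.553, 0.306]
contact_force: [0.3, -0.1, -2.5]
gripper_width: 0.135
grasp_force: 57.4
```

>>> move_arm([
  [0, 0, 0, 0, 0, 0, -1],
  [0, 0, 0, 0, 0, 0, -1],
  [0, 0, 0, 0, 0, 0, -1],
  [0, 0, 0, 0, 0, 0, -1],
  [0, 0, 0, 0, 0, 0, -1],
  [0, 0, 0, 0, 0, 0, -1],
])

```text
time: 11.75
tool_pos: [0.5236, -0.0458, 0.3835]
tool_rot: [0.229, 0.74, 0.553, 0.307]
contact_force: [-0.7, -0.3, -1.4]
gripper_width: 0.136
grasp_force: 57.4
```

```bash
python3 -c "
from h import *
R=rel([.50,-.04,.35]); z=-R[:,2]; p=manip.state()['tool_pos']; print(manip.state()['joint_pos'])
s=manip.grab_frame('scene'); 
for k in (.045,0,-.149): print(p+k*z,(proj(s,p+k*z)-[170,100])*4)
cv2.imwrite('pics/s4.png',cv2.resize(s['img'][100:250,170:350],None,fx=4,fy=4,interpolation=2))"
```

```text
t 11.75 pos [ 0.5236 -0.0458  0.3835] F [-0.7072 -0.2619 -1.3883] w 0.13641288038618052 g 57.38931920044706
R [[0.2004967595269835, 0.677574003203874, 0.7075977102856228], [0.958940267003838, -0.28360808303501295, -0.00013984210203210612], [0.2005856768011796, 0.6785719751209022, -0.7066154971713619]]
rel cm [-0.5866 -4.0397  0.6974]
[-0.3526 -0.7259  2.1237  0.2927  1.0091 -0.126 ]
[ 0.4918 -0.0458  0.4153] [384.5761 108.981 ]
[ 0.5236 -0.0458  0.3835] [340.6379 148.7149]
[ 0.629  -0.0459  0.2782] [210.0475 266.8097]
```

View pics/s4.png

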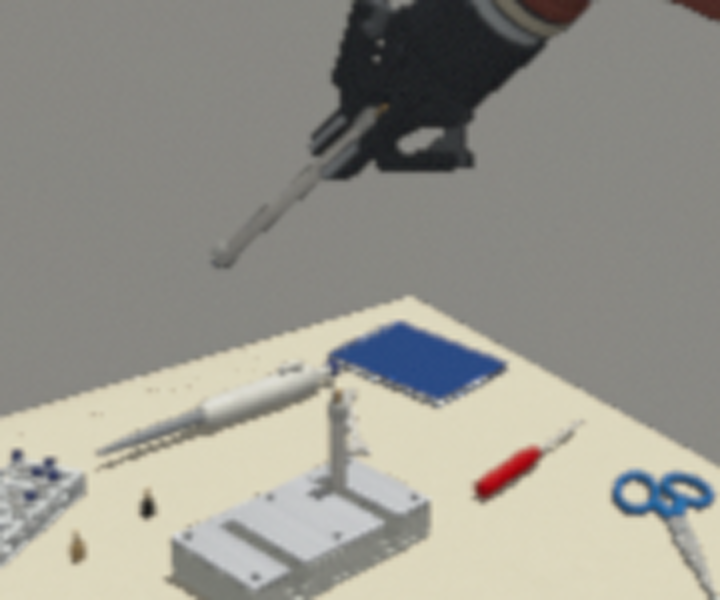

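The column is held at 45°. Its top is at crop (384,107), where I predicted it, and its foot at (218,262), within a few mm of the prediction. The foot is about 28 cm up, and the short column and the small items in view still stand where they were.

```bash
python3 -c "
from plant import manip
s=manip.state(); print(abs(s['joint_vel']).max()); print(manip.job_done())"
```

```text
0.004121912281988668
the job is handed in; nothing more can be done
None
```

The long column was slid upright out of the stand's front, lifted and leaned back 45° with its top towards you; the job is handed in with it held still, its foot about 28 cm above the bench and the short column still standing in its slot.

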